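Throw the coil winder's feed-reverse lever home in the pinned notch

ROBOT

A 6-joint arm with a two-finger parallel gripper is mounted at the origin on a cart in front of the work surface, level with it; the furniture and walls round the work are solid. World frame = base frame: x ahead of the robot, y to its left, z up, the work surface at z = 0. Lengths are in mm, angles in rad, forces in N, time in s.
With the tool pointing down it reaches from about 250 to 775 mm from the base axis. Payload 4 kg.
Tool frame: the origin (TCP) lies between the finger pads; the fingertips stand 11 mm ahead of it and the grasp point (between the pads) lies 8 mm behind it; z points along the fingers, y is the line along which they close (so a half turn about z gives the same grasp; the last joint's range is limited). The gripper opens to 94 mm and grips with 3 to 60 N. Pads are 16 mm wide; open, the fingers measure 119 mm over their backs; the gripper's body (75 mm by 177 mm) begins 78 mm behind the grasp point.
Start: joints at [-1.447, 0.087, 1.371, -0, 1.684, -0.103], TCP at [123.669, -535.934, 216.506] pointing down, gripper open.
Joint ranges: [-3.1, 3.1], [-0.76, 2.03], [0.27, 2.55], [-1.08, 4.22], [0.17, 2.65], [-2.57, 2.57]. Speed limits (rad/s): [2.79, 2.79, 3.14, 3.14, 3.14, 3.14].

INTERFACE

Orientations are given as [roll, pitch, yaw] about the fixed x, y, z axes, in that order (R = Rz(yaw) Ry(pitch) Rx(roll)).
In Python, from rig import observe, grab_frame, hand_in gives the robot as it stands.
- The arm moves only by the tool play_rows, never from a script. Its argument "deltas" is a list of rows, each a list of 5 numbers: the finger opening in m, from 0 to 0.094, then the shift along the tool's x, y, z in m, then the turn about the tool's z in rad. In form: [[jaw, x, y, z, yaw], ...]. A call has 1 to 8 rows; each row shifts and turns the commanded pose from where the row before left it, along the tool's axes as they then stand; what a row does not reach is not made up. A row lasts 1/8 s, in which the tool goes at most 62.5 mm and 10.7 degrees, less where a joint would pass 70% of its speed; a pose out of reach is approached as far as the arm can. A call is refused whole if a number of a shift passes 0.0625 or a number of a turn 0.188, either way. A call with a gripper value outside its range is refused whole. The fingers move at their own pace and stop on an object; the grip force is fixed at half the most. Time passes only in rows, so rows that do not move let the fingers close. It gives the time, the measured TCP pose, the force, the opening and the grip force at its end, in the units of the state.
- observe(): the state, without advancing time (a new reading comes with each control period).
- grab_frame(name): name is "scene" or "top"; returns a dict with "color" (420x560x3 uint8, blue, green, red), "intrinsics" (3x3 intrinsics, pixels), "k1" (the pictures are not rectified: a ray, as slopes to the right and down, at radius r is drawn at 1 + k1 r^2 times it, then the intrinsics apply), "cam_to_world" (4x4, takes a point from camera to world coordinates). Camera axes: x right, y up, looking along -z (the intrinsics and any distortion apply to the point x, -y, -z); pixel columns grow to the right and rows downward; lengths in mm; the calibration is good to about 2 mm. A picture is of the moment at which its call begins. There is no depth.
- hand_in(): hands the job in; it is judged then, once.
The state is a dict: "time_s": time; "joint_pos": joint angles; "qd": joint speeds; "tau": joint torques, N m; "tool_pos": TCP position; "orientation": TCP orientation; "force": force on the tool from outside, world axes, zero at the start; "moment": the same for the moment, N m; "width": finger opening in mm; "finger_force": force on a finger pad.
Only numpy, scipy, OpenCV 4.12 (cv2) and the standard library are available. Lean on these libraries where they do the work, as an engineer would, in place of code of your own. Each camera call takes 0.05 s, during which the arm holds its last target. There are 200 camera calls.

TASK

Throw the coil winder's feed lever out of its middle notch and fully home into the end notch on the side where the ball-headed index pin stands. The clutch teeth inside may butt and stop the lever short of the notch: do not force it then, but rock the crank a little until the teeth find their gaps, and see that the lever is right home. Leave the other things on the bench where they are.

Things in the scene. Friction and masses are not known exactly. Their poses are not given: they have to be found in the camera images.
- winder: Bench coil winder, bolted down. Origin on the table under the centre of its green gearbox (140 x 160 mm in x, y; top 167 mm high); x points to its back, y to its left end with bobbin and tailstock (base plate y = -95 to +290 mm, 170 mm deep). Lever on the gearbox's front face (x = -70 mm), crank on its right end (y = -80 mm).
- feed_lever (a joint): Swing of the upright lever (rad) about a pivot along x at (-70, 30, 85) mm in the winder's frame; 0 upright, positive = knob to the winder's left (+y). A sprung roller holds it in notches at -0.42, 0, +0.42: 9 N at the knob to leave one; past 0.21 the spring pulls on to the next. Butting teeth stop it at about 0.31; sprung together, they snap home once the crank brings gaps.
- lever_knob (a point): Centre of the lever's black ball knob, 28 mm in diameter, 125 mm above the pivot when upright, 17 mm in front of the gearbox's face; below it a 9 mm rod, 30 mm long, then a 14 mm blade.
- crank (a joint): Angle of the crank wheel (rad) about the spindle along y through (15, 0, 125) mm in the winder's frame; 0 = grip straight up, positive = grip leans to the back (+x). 1 to 2 N turn it in neutral or while teeth butt; once they mesh it has under 0.4 rad of slack, then drags about 12 N. Teeth are 1.05 rad apart, the play in a gap about a quarter of that; where they stand cannot be seen.
- crank_grip (a point): Middle of the crank's black cylindrical grip, 18 mm in diameter, 50 mm long along y, 52 mm from the spindle axis, 139 mm to the right (-y) of the winder's origin; inboard of it the wheel disc, 130 mm in diameter, with its outer face 112 mm to the right of the origin.
- index_pin: Steel ball-headed index pin, 32 mm tall, 18 mm collar, standing on the gearbox's top by the front edge (x = -50 mm), 38 mm to the left or to the right of the lever's pivot: it marks the end notch on its side. Fixed. Origin at the centre of its foot.
- plug: Flat steel blanking plug, 18 mm across, 4 mm high, in the other hole, 38 mm to the other side of the lever's pivot. Fixed. Marks nothing.
- solder_spool: Loose reel, 48 mm diameter, 34 mm tall, standing on the winder's base plate behind the bobbin; leave alone. Origin under its centre.
- screw_tub: Loose clear tub of screws, 79 mm wide, 36 mm tall, in front of the winder; leave alone. Origin under its centre.
- capsule: Loose grey receiver capsule, 37 mm wide, 14 mm tall, on the table in front of the winder's carriage; leave alone. Origin under its centre.
- marker: Loose marker pen, 13 x 116 x 14 mm, lying near the table's front edge; leave alone. Origin under its centre.
- flux_tin: Loose flat round tin, 55 mm wide, 18 mm tall, at the left; leave alone. Origin under its centre.

How it is judged (in metres and radians):
At the end, for the whole second after the job is handed in: The feed lever rests in the end notch on the index pin's side (beyond 0.38 rad, the notch being at 0.42), its teeth in mesh, and lever and crank are at rest (((y of index_pin in the frame of winder above 0.03 m and value of joint feed_lever above 0.38 rad) or (y of index_pin in the frame of winder below 0.03 m and value of joint feed_lever below -0.38 rad)) and velocity of joint feed_lever between -0.05 and 0.05 rad/s and velocity of joint crank between -0.1 and 0.1 rad/s); the robot touches nothing.
It fails at once if the lever is forced: more than 40 N on it (contact force between the arm and feed_lever above 40 N).
It fails at once if a loose bystander is shoved more than 30 mm (distance of any of solder_spool, screw_tub, capsule, marker, flux_tin from where it was at the start of the episode above 0.03 m).
It also fails if it takes over 61 s, if anything falls off the work surface, if the arm or the gripper's body presses on something with over 40 N, if the wrist force passes 120 N, or if a joint passes its speed limit or range.

## Working session

There is one attempt and no reset: what is moved stays moved. The work goes in short steps, Python scripts to look and compute and a tool call to move; the robot and the scene stay as the last step left them, time stands still between calls to the robot, and variables do not carry over. Pictures are saved under pics/ and viewed, at most 10 in all, crops included, and the job is handed in when it is done.

Besides the shell and the picture viewer there is one more tool, called after "Call:" by a JSON object that holds its "name" and its "arguments", one argument or row to a line. play_rows: Moves the arm, as the interface text tells. Its arguments: {"type":"object","properties":{"deltas":{"type":"array"}},"required":["deltas"]}

```bash
ls; mkdir -p pics; python3 - <<'E'
from rig import observe, grab_frame
import cv2,json
s=observe();print(s)
for n in("scene","top"):
    f=grab_frame(n);cv2.imwrite(f"pics/{n}0.png",cv2.resize(f["color"],(784,588),interpolation=cv2.INTER_CUBIC))
    print(n,f["intrinsics"],f["k1"],f["cam_to_world"])
E
```

```text
pics
{'time_s': 0.0, 'joint_pos': array([-1.44710358e+00,  8.79412371e-02,  1.37221874e+00, -2.37620746e-06,
        1.68359525e+00, -1.03090256e-01]), 'qd': array([-2.02592504e-04,  7.06780220e-04, -4.66816796e-04,  5.48479132e-04,
       -1.31898037e-03,  8.82264428e-05]), 'tau': array([ 1.43266207e-03, -3.40182281e+01, -3.02425325e+01,  7.19417352e-02,
        3.30042851e-02, -1.82375152e-04]), 'tool_pos': array([ 123.60036859, -535.40394278,  215.32968964]), 'orientation': array([-3.13944132e+00, -2.20196228e-04,  2.26782501e-01]), 'force': array([0.39340348, 0.10642999, 0.31895081]), 'moment': array([-0.01347751,  0.02469161, -0.02835142]), 'finger_force': 0.0, 'width': 94.06201921380908}
scene [[411.60948538   0.         282.4465318 ]
 [  0.         411.60948538 209.09586555]
 [  0.           0.           1.        ]] -0.08595663164658957 [[-4.85234877e-01  3.95143873e-01 -7.80005406e-01 -3.49193450e+02]
 [-8.74316291e-01 -2.08177266e-01  4.38444124e-01  6.18212551e+02]
 [ 1.08691165e-02  8.94719814e-01  4.46495596e-01  6.14581812e+02]
 [ 0.00000000e+00  0.00000000e+00  0.00000000e+00  1.00000000e+00]]
top [[404.27853201   0.         286.04024379]
 [  0.         404.27853201 207.07145223]
 [  0.           0.           1.        ]] -0.029628981889616053 [[ 1.87352793e-03  9.98064045e-01 -6.21663252e-02  4.17585545e+02]
 [-9.99981789e-01  1.51323284e-03 -5.84223880e-03  1.67643295e+02]
 [-5.73685636e-03  6.21761386e-02  9.98048704e-01  1.38057300e+03]
 [ 0.00000000e+00  0.00000000e+00  0.00000000e+00  1.00000000e+00]]
```

View pics/scene0.png

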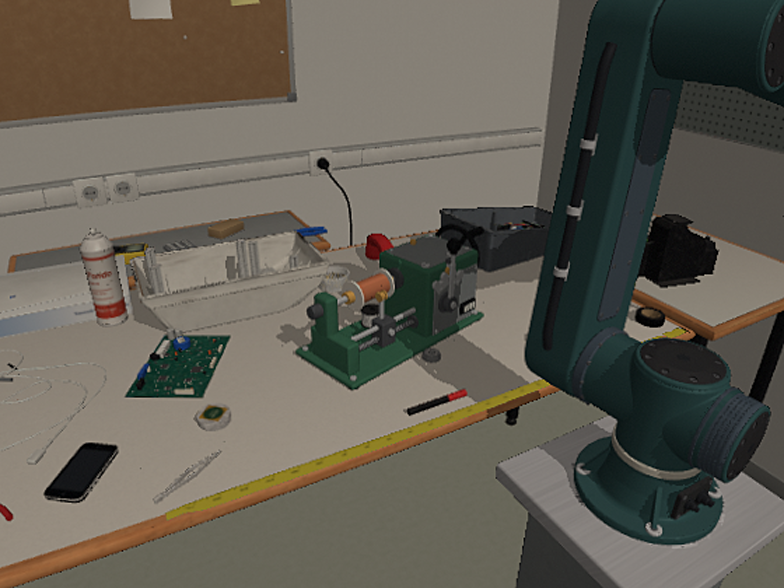

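View pics/top0.png

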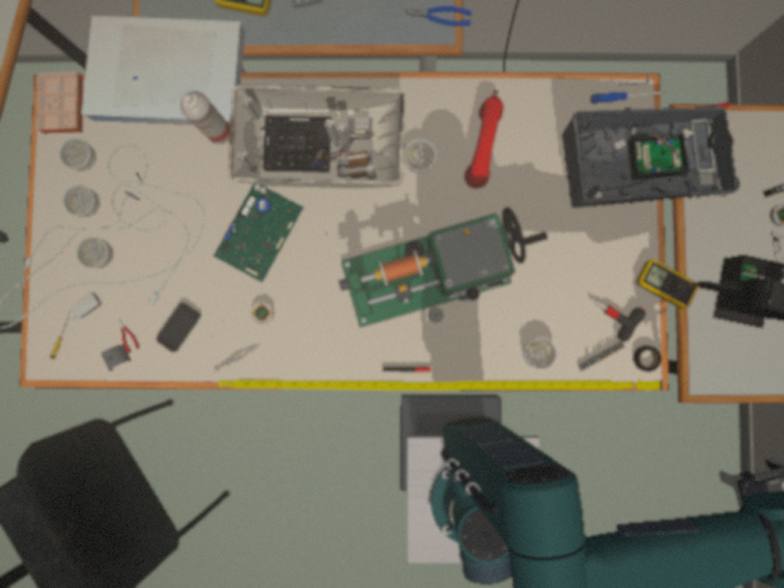

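The winder's gearbox is at about (472,255) in the enlarged top view, with the crank at (520,237) and the lever on the lower face. I'll crop both views.

```bash
python3 - <<'E'
import cv2
from rig import grab_frame
import numpy as np
t=grab_frame("top")["color"];s=grab_frame("scene")["color"]
a=cv2.resize(t[140:240,230:400],None,fx=4.6,fy=4.6,interpolation=cv2.INTER_CUBIC)
b=cv2.resize(s[150:250,290:360],None,fx=6,fy=6,interpolation=cv2.INTER_CUBIC)
print(a.shape,b.shape)
cv2.imwrite("pics/ct.png",a);cv2.imwrite("pics/cs.png",b)
E
```

```text
(460, 782, 3) (600, 420, 3)
```

View pics/ct.png

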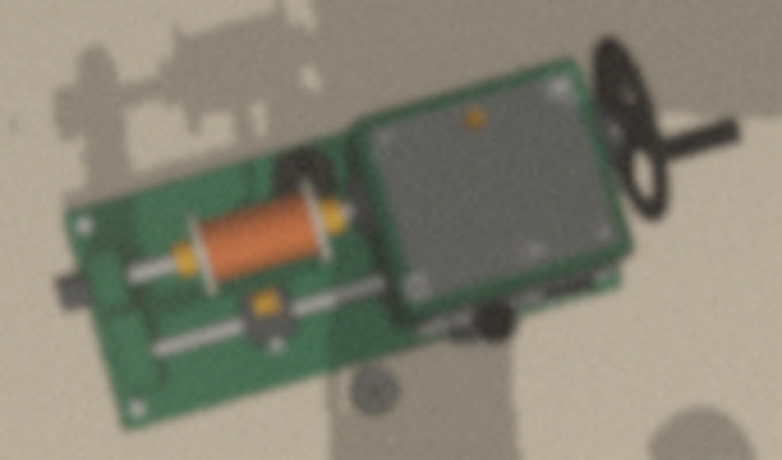

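View pics/cs.png

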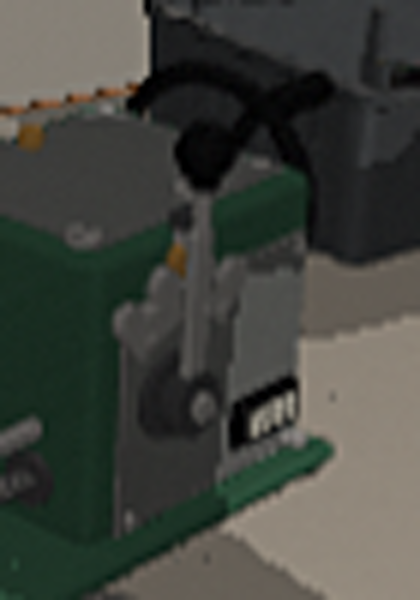

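The top crop shows the gearbox top corners near (357,127), (572,62), (630,250) and (403,318), with the knob at (495,322) and small discs at (418,287) and (535,250). In the scene crop the knob is at (205,155), there's a flat disc at (85,235), and something grey sits behind the rod at (180,215). Next I'll fit the pose.

```bash
cat > h.py <<'E'
import numpy as np, cv2
from rig import observe, grab_frame
K={'scene':((411.60948538,282.4465318,209.09586555),-0.08595663,np.array([[-4.85234877e-01,3.95143873e-01,-7.80005406e-01,-349.193450],[-8.74316291e-01,-2.08177266e-01,4.38444124e-01,618.212551],[1.08691165e-02,8.94719814e-01,4.46495596e-01,614.581812]])),
'top':((404.27853201,286.04024379,207.07145223),-0.02962898,np.array([[1.87352793e-03,9.98064045e-01,-6.21663252e-02,417.585545],[-9.99981789e-01,1.51323284e-03,-5.84223880e-03,167.643295],[-5.73685636e-03,6.21761386e-02,9.98048704e-01,1380.57300]]))}
OFF={'top':(230,140,4.6),'scene':(290,150,6)}
def proj(n,P):
    (f,cx,cy),k,T=K[n];p=(np.atleast_2d(P)-T[:,3])@T[:,:3]
    s=np.c_[p[:,0],-p[:,1]]/-p[:,2:];s=s*(1+k*(s**2).sum(1,keepdims=True))
    return s*f+[cx,cy]
def crop(n,P):
    a,b,m=OFF[n];return (proj(n,P)-[a,b]+0.5)*m-.5
def W(q,P):
    P=np.atleast_2d(P).astype(float);c,s=np.cos(q[2]),np.sin(q[2])
    return P@np.array([[c,s,0],[-s,c,0],[0,0,1]])+[q[0],q[1],0]
E
python3 - <<'E'
from h import *
from scipy.optimize import least_squares
O={'top':[((70,80,167),(357,127)),((70,-80,167),(572,62)),((-70,-80,167),(630,250)),((-70,80,167),(403,318)),((-87,30,210),(495,322)),((-85,290,10),(125,430)),((85,290,10),(68,210))],
'scene':[((-87,30,210),(205,155)),((-70,80,167),(98,262)),((-70,-80,167),(305,178))]}
def r(q):return np.concatenate([((crop(n,W(q,[a for a,b in O[n]]))-[b for a,b in O[n]])/OFF[n][2]).ravel() for n in O])
s=least_squares(r,[480,0,.2],loss='soft_l1');print(s.x,r(s.x).round(1).reshape(-1,2).tolist())
for nm,P in dict(pinL=(-50,68,167),ballL=(-50,68,195),pinR=(-50,-8,167),ballR=(-50,-8,195),knob=(-87,30,210),crank0=(15,-112,125)).items():
    print(nm,W(s.x,P).round(),*[crop(n,W(s.x,P)).round().tolist() for n in K])
for a in (-1,-.5,0,.5,1): P=W(s.x,[(15+52*np.sin(a),-164,125+52*np.cos(a))]);print(a,P.round(),*[crop(n,P).round().tolist() for n in K])
E
```

```text
[5.75228963e+02 2.21360615e+01 2.81528455e-01] [[-2.5, -2.0], [1.4, -2.3], [2.1, 1.0], [0.5, 0.8], [-0.2, 0.0], [-0.8, 0.5], [-1.9, 0.3], [-0.3, -0.3], [-0.4, 0.1], [2.0, -1.6]]
pinL [[508.  74. 167.]] [[80.0, 242.0]] [[414.0, 287.0]]
ballL [[508.  74. 195.]] [[82.0, 184.0]] [[418.0, 284.0]]
pinR [[529.   1. 167.]] [[189.0, 196.0]] [[526.0, 255.0]]
ballR [[529.   1. 195.]] [[193.0, 141.0]] [[532.0, 251.0]]
knob [[483.  27. 210.]] [[203.0, 153.0]] [[494.0, 322.0]]
crank0 [[621. -81. 125.]] [[218.0, 182.0]] [[636.0, 128.0]]
-1 [[ 593. -143.  153.]] [[350.0, 129.0]] [[738.0, 162.0]]
-0.5 [[ 611. -138.  171.]] [[324.0, 88.0]] [[737.0, 131.0]]
0 [[ 635. -131.  177.]] [[287.0, 64.0]] [[728.0, 93.0]]
0.5 [[ 659. -124.  171.]] [[249.0, 64.0]] [[714.0, 59.0]]
1 [[ 677. -119.  153.]] [[220.0, 86.0]] [[700.0, 37.0]]
```

The flat disc is at the left hole and there is no ball there, so that is the plug. The pin is therefore on the right, and the target is -0.42 (knob toward winder -y). The crank stands at about -0.5. I'll raise the tool, align yaw and travel to the knob's left side with the fingers closed.

Call:
{"name": "play_rows", "arguments": {
  "deltas": [
    [0.0,0,0,-0.05,-0.055],
    [0.0,0,0,-0.04,0],
    [0.0,0.042,-0.04,0,0],
    [0.0,0.042,-0.04,0,0],
    [0.0,0.042,-0.04,0,0],
    [0.0,0.042,-0.04,0,0],
    [0.0,0.042,-0.04,0,0],
    [0.0,0.042,-0.04,0,0]
  ]
}}

```text
time_s: 1.2
tool_pos: [299.5, -233.6, 306.4]
orientation: [3.141, -0.0, 0.281]
force: [2.0, -0.4, 0.7]
width: 17.6
finger_force: 0.0
```

Call:
{"name": "play_rows", "arguments": {
  "deltas": [
    [0.0,0.042,-0.04,0,0],
    [0.0,0.042,-0.04,0,0],
    [0.0,0.042,-0.04,0,0],
    [0.0,0.042,-0.04,0,0],
    [0.0,0.042,-0.04,0,0],
    [0.0,0.02,-0.04,0,0],
    [0,0,0,0,0]
  ]
}}

```text
time_s: 2.08
tool_pos: [453.2, 61.7, 305.8]
orientation: [-3.141, 0.001, 0.287]
force: [-0.1, 0.3, 0.5]
width: 0.3
finger_force: 0.0
```

Call:
{"name": "play_rows", "arguments": {
  "deltas": [
    [0.0,0.019,-0.006,0.02,0],
    [0.0,0,0,0.04,0],
    [0.0,0,0,0.025,0],
    [0.0,0,0,0.016,0],
    [0,0,0,0,0]
  ]
}}

```text
time_s: 2.7
tool_pos: [469.1, 69.4, 204.5]
orientation: [-3.141, 0.002, 0.281]
force: [0.8, -0.6, 0.4]
width: 0.7
finger_force: 0.0
```

```bash
python3 - <<'E'
from h import *
for n,(x,y) in (('scene',(250,110)),):
    a=grab_frame(n)['color'][y:y+150,x:x+150];cv2.imwrite('pics/a1.png',cv2.resize(a,(600,600),interpolation=cv2.INTER_CUBIC))
E
```

```text
(no output)
```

View pics/a1.png

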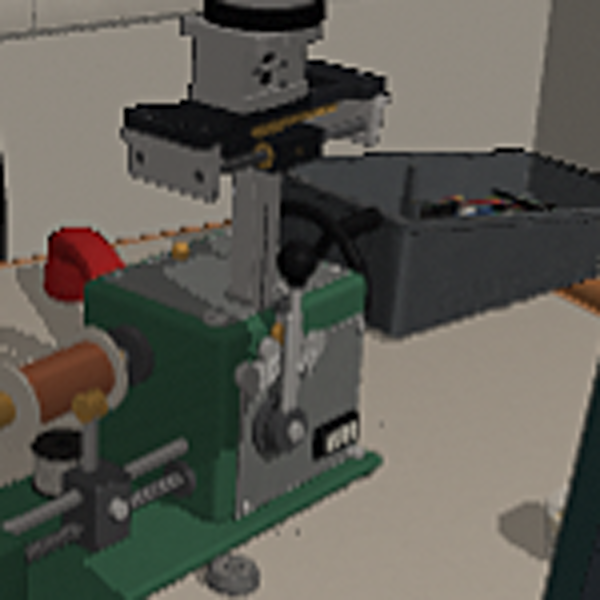

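The fingertips (about 260,300) stand just left of the knob (298,262), clear of the gearbox. Now I'll push gently.

Call:
{"name": "play_rows", "arguments": {
  "deltas": [
    [0,0,0.007,0,0],
    [0,0,0.006,0,0],
    [0,0,0.005,0,0],
    [0,0,0.005,0,0],
    [0,0,0.004,0,0]
  ]
}}

```text
time_s: 3.38
tool_pos: [476.7, 47.0, 206.1]
orientation: [-3.135, -0.001, 0.284]
force: [-3.6, 7.2, 3.3]
width: 0.8
finger_force: 4.2
```

Call:
{"name": "play_rows", "arguments": {
  "deltas": [
    [0,0,0.005,0,0],
    [0,0,0.005,0,0],
    [0,0,0.005,0,0]
  ]
}}

```text
time_s: 3.75
tool_pos: [481.7, 30.1, 206.1]
orientation: [-3.141, -0.001, 0.283]
force: [-0.2, 1.8, 2.2]
width: 0.4
finger_force: 1.2
```

Call:
{"name": "play_rows", "arguments": {
  "deltas": [
    [0,0,0.004,0,0],
    [0,0,0.004,0,0],
    [0,0,0.003,0,0],
    [0,0,0,0,0]
  ]
}}

```text
time_s: 4.25
tool_pos: [484.4, 18.7, 205.0]
orientation: [3.141, 0.001, 0.281]
force: [0.0, 0.1, 0.1]
width: 0.6
finger_force: 0.0
```

```bash
cat > look.py <<'E'
from h import *
import sys
a=grab_frame('scene')['color'][130:230,280:380];cv2.imwrite(sys.argv[1],cv2.resize(a,(600,600),interpolation=cv2.INTER_CUBIC))
q=[575.23,22.14,.2815]
for t in(0,-.2,-.31,-.42):print(t,((proj('scene',W(q,(-87,30-125*np.sin(-t),85+125*np.cos(t))))-[280,130])*6).round())
E
python3 look.py pics/a2.png
```

```text
0 [[261. 271.]]
-0.2 [[296. 262.]]
-0.31 [[314. 261.]]
-0.42 [[331. 264.]]
```

View pics/a2.png

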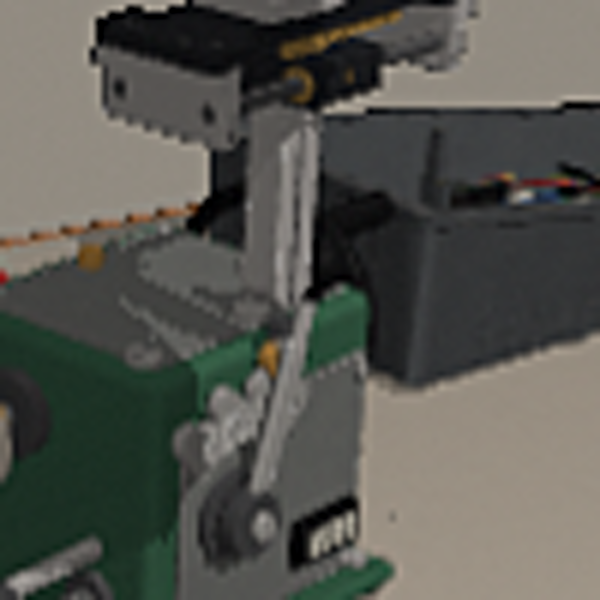

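The knob has left the finger (0 N) and the lever leans right. I'll withdraw upwards and look clearly.

Call:
{"name": "play_rows", "arguments": {
  "deltas": [
    [0,0,-0.02,0,0],
    [0,0,0,-0.05,0],
    [0,0,0,-0.05,0],
    [0,-0.04,0,-0.04,0],
    [0,-0.04,0,0,0],
    [0,0,0,0,0]
  ]
}}

```text
time_s: 5.05
tool_pos: [400.9, 16.0, 347.2]
orientation: [3.14, -0.004, 0.281]
force: [0.2, -0.2, -0.4]
width: 0.4
finger_force: 0.0
```

```bash
python3 look.py pics/a3.png
```

```text
0 [[261. 271.]]
-0.2 [[296. 262.]]
-0.31 [[314. 261.]]
-0.42 [[331. 264.]]
```

View pics/a3.png

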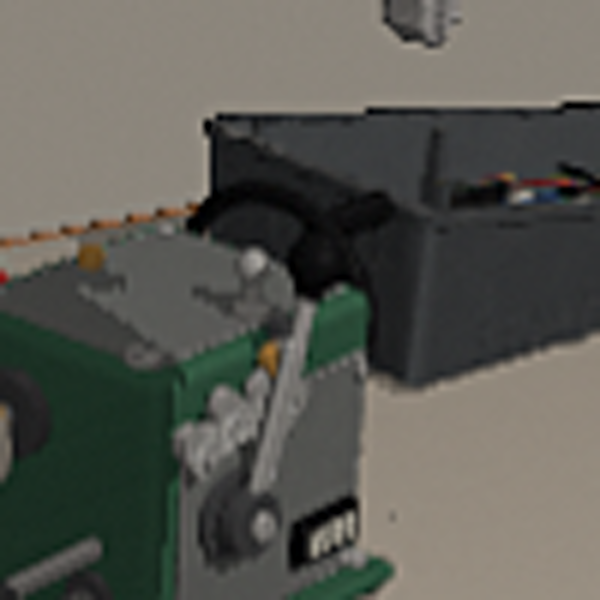

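The knob is at (318,262), which matches -0.31: the teeth are butting. The ball-headed pin is confirmed on this side at (255,262). Next is the crank, so I'll turn the jaw line across the grip and check joint 6.

```bash
python3 -c "
from h import *
s=observe();print(s['joint_pos'].round(2),s['tool_pos'],s['orientation'])
t=W([575.23,22.14,.2815],(-10,-145,173))[0];d=t-s['tool_pos'];print(t,d)"
```

```text
[-0.1  -0.23  1.41 -0.    1.96  1.19] [401.72497321  16.15271339 346.16046609] [ 3.14051964e+00 -2.22577118e-03  2.81191411e-01]
[ 605.9041552  -119.93074365  173.        ] [ 204.179182   -136.08345704 -173.16046609]
```

Call:
{"name": "play_rows", "arguments": {
  "deltas": [
    [0.04,0.032,0.037,0,0],
    [0.04,0.032,0.038,0,0],
    [0.04,0.032,0.037,0,0],
    [0.04,0.031,0.038,0,0],
    [0.04,0.031,0.037,0,0],
    [0.04,0,0,0,-0.175],
    [0.04,0,0,0,-0.175],
    [0.04,0,0,0,-0.175]
  ]
}}

```text
time_s: 6.1
tool_pos: [607.0, -119.4, 343.0]
orientation: [-3.139, 0.001, 0.813]
force: [-0.0, 0.5, 0.5]
width: 40.0
finger_force: 0.0
```

Call:
{"name": "play_rows", "arguments": {
  "deltas": [
    [0.04,0,0,0.03,-0.175],
    [0.04,0,0,0.03,-0.175],
    [0.04,0,0,0.02,-0.175],
    [0.04,0,0,0,-0.175],
    [0.04,0,0,0,-0.175],
    [0.04,0,0,0,-0.175],
    [0.04,0,0,0,0]
  ]
}}

```text
time_s: 6.98
tool_pos: [606.4, -119.2, 263.6]
orientation: [-3.14, -0.001, 1.855]
force: [0.3, 0.4, 0.1]
width: 40.1
finger_force: 0.0
```

```bash
cat > l2.py <<'E'
from h import *
import sys
g=lambda n,x,y:cv2.resize(grab_frame(n)['color'][y:y+100,x:x+100],(390,390),interpolation=cv2.INTER_CUBIC)
cv2.imwrite(sys.argv[1],np.hstack([g('scene',300,120),g('top',330,110)]))
s=observe();t=W([575.23,22.14,.2815],(-10,-145,173))[0];d=t-s['tool_pos']
print(s['orientation'],d,'tool-axes',d[0]*np.cos(s['orientation'][2])+d[1]*np.sin(s['orientation'][2]),d[0]*np.sin(s['orientation'][2])-d[1]*np.cos(s['orientation'][2]))
E
python3 l2.py pics/b1.png
```

```text
[-3.14015079e+00 -8.51516119e-04  1.85439505e+00] [ -0.30805366  -0.68189569 -91.20065512] tool-axes -0.5684599177846291 -0.486551241459266
```

View pics/b1.png

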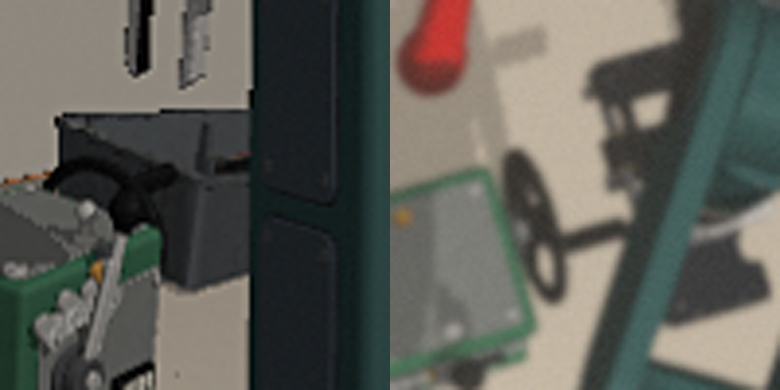

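The fingers (140 and 195, 75) hang over the grip (about 160,178), and the top view agrees, with the grip at about (600,235) leading to the gripper. Descending with a wider opening.

Call:
{"name": "play_rows", "arguments": {
  "deltas": [
    [0.05,0,0,0.03,0],
    [0.05,0,0,0.03,0],
    [0.05,0,0,0.015,0],
    [0.05,0,0,0.01,0],
    [0.05,0,0,0.005,0],
    [0.05,0,0,0,0]
  ]
}}

```text
time_s: 7.82
tool_pos: [606.1, -119.5, 176.0]
orientation: [3.141, 0.001, 1.857]
force: [0.1, -0.3, 0.1]
width: 50.2
finger_force: 0.0
```

Call:
{"name": "play_rows", "arguments": {
  "deltas": [
    [0.028,0,0,0.002,0],
    [0.028,0,0,0,0],
    [0.028,0,0,0,0]
  ]
}}

```text
time_s: 8.2
tool_pos: [606.0, -119.5, 173.8]
orientation: [3.141, 0.0, 1.857]
force: [0.1, -0.0, 0.2]
width: 28.6
finger_force: 0.0
```

Call:
{"name": "play_rows", "arguments": {
  "deltas": [
    [0.028,0,0.005,0,0],
    [0.028,0,0.004,0,0],
    [0.028,0,0.004,0,0],
    [0.028,0,0.004,0,0]
  ]
}}

```text
time_s: 8.7
tool_pos: [621.2, -115.5, 174.6]
orientation: [-3.139, 0.001, 1.856]
force: [-4.4, -1.4, 3.3]
width: 27.9
finger_force: 2.3
```

```bash
cat > kn.py <<'E'
from h import *
# brightness along predicted knob locations vs background -> lever angle estimate by dark ball template
im=cv2.GaussianBlur(grab_frame('scene')['color'],(3,3),0).astype(float)
q=[575.23,22.14,.2815]
best=[]
for t in np.arange(-.5,.05,.02):
    # rod segment and blade, bright against green/grey; knob dark
    p=lambda r:proj('scene',W(q,(-80,30+r*np.sin(t),85+r*np.cos(t))))[0]
    v=lambda r:im[int(round(p(r)[1])),int(round(p(r)[0]))].mean()
    best.append((round(t,2),round(np.mean([v(r) for r in range(60,108,6)])),round(v(125))))
print(best); print(observe()['force'])
E
python3 kn.py
```

```text
[(np.float64(-0.5), 108, 15), (np.float64(-0.48), 115, 15), (np.float64(-0.46), 119, 17), (np.float64(-0.44), 121, 23), (np.float64(-0.42), 118, 22), (np.float64(-0.4), 115, 22), (np.float64(-0.38), 105, 18), (np.float64(-0.36), 96, 18), (np.float64(-0.34), 90, 14), (np.float64(-0.32), 83, 14), (np.float64(-0.3), 77, 11), (np.float64(-0.28), 77, 11), (np.float64(-0.26), 78, 7), (np.float64(-0.24), 77, 8), (np.float64(-0.22), 79, 8), (np.float64(-0.2), 81, 21), (np.float64(-0.18), 81, 21), (np.float64(-0.16), 82, 40), (np.float64(-0.14), 81, 40), (np.float64(-0.12), 78, 63), (np.float64(-0.1), 78, 97), (np.float64(-0.08), 76, 95), (np.float64(-0.06), 72, 120), (np.float64(-0.04), 73, 120), (np.float64(-0.02), 75, 133), (np.float64(0.0), 74, 118), (np.float64(0.02), 75, 99), (np.float64(0.04), 75, 83)]
[-4.12375938 -0.9683971   3.46549045]
```

```bash
python3 - <<'E'
from h import *
q=[575.23,22.14,.2815]
a3=cv2.resize(cv2.imread('pics/a3.png'),(100,100),interpolation=cv2.INTER_AREA)
now=grab_frame('scene')['color'][130:230,280:380]
for im in(a3,now):
    im=cv2.GaussianBlur(im,(3,3),0).astype(float);o=[]
    for t in np.arange(-.5,-.1,.04):
        P=[proj('scene',W(q,(-80,30+r*np.sin(t),85+r*np.cos(t))))[0]-[280,130] for r in range(60,108,6)]
        o.append((round(float(t),2),round(np.mean([im[int(round(y)),int(round(x))].mean() for x,y in P]))))
    print(o)
cv2.imwrite('pics/b2.png',cv2.resize(np.hstack([a3,now]),(800,400),interpolation=cv2.INTER_CUBIC))
E
```

```text
[(-0.5, 105), (-0.46, 116), (-0.42, 115), (-0.38, 103), (-0.34, 89), (-0.3, 76), (-0.26, 76), (-0.22, 78), (-0.18, 79), (-0.14, 80)]
[(-0.5, 108), (-0.46, 119), (-0.42, 118), (-0.38, 105), (-0.34, 90), (-0.3, 77), (-0.26, 77), (-0.22, 79), (-0.18, 81), (-0.14, 81)]
```

View pics/b2.png

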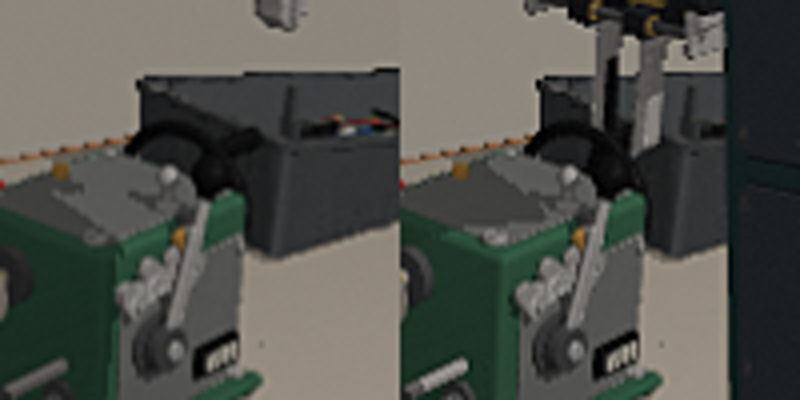

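The lever hasn't changed since the last look. I'll calibrate the rod-angle reading against the first picture, where the lever is at 0, to resolve -0.31 against -0.42.

```bash
cat > rod.py <<'E'
from h import *
q=[575.23,22.14,.2815]
def prof(im,x0,lo,hi,xw):
    im=cv2.GaussianBlur(im,(0,0),.7).mean(2).astype(np.float32);o=[]
    ts=np.arange(lo,hi,.01)
    for t in ts:
        P=np.float32([proj('scene',W(q,(xw,30+r*np.sin(t),85+r*np.cos(t))))[0]-x0 for r in range(66,110,3)])
        o.append(cv2.remap(im,P[:,:1],P[:,1:],1).mean())
    o=np.array(o);w=np.clip(o-o.max()*.88,0,None);return round(float((w*ts).sum()/w.sum()),3),round(float(o.max()))
if __name__=='__main__':
    i0=cv2.resize(cv2.imread('pics/scene0.png'),(560,420),interpolation=cv2.INTER_AREA)
    a3=cv2.resize(cv2.imread('pics/a3.png'),(100,100),interpolation=cv2.INTER_AREA)
    now=grab_frame('scene')['color']
    for xw in(-75,-80,-87):print(xw,prof(i0,[0,0],-.25,.15,xw),prof(a3,[280,130],-.6,-.15,xw),prof(now,[0,0],-.6,-.15,xw))
    s=observe();print(s['tool_pos'],s['force'])
E
python3 rod.py
```

```text
-75 (-0.111, 59) (-0.524, 110) (-0.524, 113)
-80 (-0.064, 64) (-0.437, 111) (-0.438, 114)
-87 (0.013, 70) (-0.318, 114) (-0.32, 117)
[ 621.87450233 -115.1314404   174.00355509] [-3.85391795 -2.50080918  3.56221935]
```

Calibrated at x = -87, the lever reads -0.32, so the teeth are still butting. Rocking on.

Call:
{"name": "play_rows", "arguments": {
  "deltas": [
    [0.028,0,0.004,0,0],
    [0.028,0,0.004,0,0],
    [0.028,0,0.004,0,0],
    [0.028,0,0,0,0]
  ]
}}

```text
time_s: 9.35
tool_pos: [634.5, -110.6, 172.9]
orientation: [3.14, -0.001, 1.857]
force: [-0.6, -0.4, -0.4]
width: 28.3
finger_force: 0.0
```

```bash
cat > r.py <<'E'
from rod import *
import cv2
f=grab_frame('scene')['color'];cv2.imwrite('pics/last.png',f);print(prof(f,[0,0],-.6,-.15,-87));s=observe();print(s['tool_pos'],s['force'])
E
python3 r.py
```

```text
(-0.427, 120)
[ 634.32526798 -110.67491116  172.83391394] [ 0.3511312  -0.24502368 -0.09769446]
```

The lever now reads -0.43, so it has snapped home. I'll open and withdraw straight up.

Call:
{"name": "play_rows", "arguments": {
  "deltas": [
    [0.05,0,-0.002,0,0],
    [0.05,0,0,0,0],
    [0.05,0,0,-0.02,0],
    [0.05,0,0,-0.04,0],
    [0.05,0,0,-0.05,0],
    [0.05,0,0,-0.05,0],
    [0.05,0,0,0,0],
    [0.05,0,0,0,0]
  ]
}}

```text
time_s: 10.4
tool_pos: [631.7, -111.8, 332.8]
orientation: [-3.141, -0.0, 1.857]
force: [-0.2, -0.2, -0.9]
width: 49.8
finger_force: 0.0
```

```bash
python3 r.py; python3 look.py pics/c1.png
```

```text
(-0.427, 119)
[ 631.44207045 -111.71883242  331.49825163] [ 0.10685829 -0.21622333 -0.76286128]
0 [[261. 271.]]
-0.2 [[296. 262.]]
-0.31 [[314. 261.]]
-0.42 [[331. 264.]]
```

View pics/c1.png

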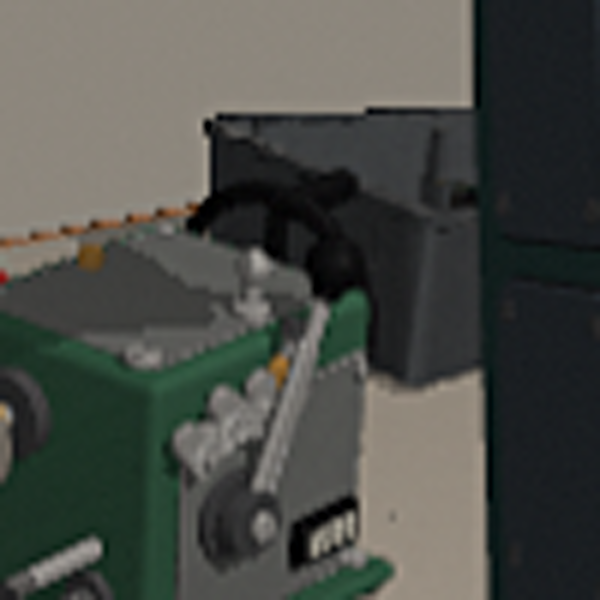

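The knob is now at (335,266), matching the -0.42 notch. The arm is clear of everything.

```bash
python3 -c "
from rig import hand_in;print(hand_in())"
```

```text
the job is handed in; nothing more can be done
None
```

The lever is home in the right-hand (index pin side) end notch, reading about -0.42 rad in the camera after a small rock of the crank, with the arm clear and the job handed in at about 10 s; the hand-in gave no verdict.

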